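Mix the sample jars and pack them in the transport box

ROBOT

A 6-joint arm with a two-finger parallel gripper is mounted at the origin on the work surface. World frame = base frame: x ahead of the robot, y to its left, z up, the work surface at z = 0. Lengths are in mm, angles in rad, forces in N, time in s.
With the tool pointing down it reaches from about 300 to 775 mm from the base axis. Payload 14.6 kg.
Tool frame: the origin (TCP) lies midway between the tips of the shut fingers; the grasp point (between the pads) lies 19 mm behind it (manip.grasp_offset is the distance from the TCP to the grasp point, in mm); z points along the fingers, y is the line along which they close (so a half turn about z gives the same grasp; the last joint's range is limited). The gripper opens to 94 mm and grips with 3 to 60 N. Pads are 16 mm wide; open, the fingers measure 119 mm over their backs; the gripper's body (75 mm by 177 mm) begins 78 mm behind the grasp point.
Start: joints at [-1.308, 0.3, 1.521, -0, 1.321, -0.067], TCP at [178.112, -520.351, 205.446] pointing down, gripper open.
Joint ranges: [-3.03, 3.03], [-0.79, 2.21], [0.23, 2.52], [-1.04, 4.18], [0, 3.07], [-2.55, 2.55]. Speed limits (rad/s): [2.22, 2.22, 2.57, 3.14, 3.14, 3.14].

INTERFACE

Orientations are given as [roll, pitch, yaw] about the fixed x, y, z axes, in that order (R = Rz(yaw) Ry(pitch) Rx(roll)).
In Python, from cell import manip, viewer gives the robot as it stands. The module is installed in compiled form; this text tells all that it offers.
- The arm moves only by the tool move_arm, never from a script. Its argument "moves" is a list of rows, each a list of 4 numbers: the shift along the tool's x, y, z in m, then the turn about the tool's z in rad. A call has 1 to 12 rows; each row is the pose to reach, as a shift and turn from the pose commanded when the call began, along the tool's axes at that moment; what a row does not reach only later rows make up. A row lasts 1/10 s, in which the tool goes at most 50 mm and 8.59 degrees, less where a joint would pass 70% of its speed; a pose out of reach is approached as far as the arm can. A call with a gripper value outside its range is refused whole. "jaw" is the finger opening in m, from 0 to 0.094, set as the call begins (left out, the last holds). The fingers move at their own pace and stop on an object; "squeeze" is the grip in N (left out, the last holds). Time passes only in rows, so rows that repeat a pose let the fingers close. It gives the time, the measured TCP pose, the force, the opening and the grip force at its end, in the units of the state.
- manip.read_state(): the state, without advancing time (a new reading comes with each control period).
- viewer.camera(name): name is "scene" or "side" or "wrist"; returns a dict with "frame" (480x640x3 uint8, blue, green, red), "z_map" (480x640 float32, mm along the optical axis (not along the pixel's ray), 0 where there is no reading), "fx", "fy", "cx", "cy" (pixels), "origin" and "orientation" of the camera in the world. Camera axes: x right, y down, z forward; pixel columns grow to the right and rows downward; lengths in mm; the calibration is good to about 2 mm. A picture is of the moment at which its call begins.
- manip.sign_off(): hands the job in; it is judged then, once.
The state is a dict: "clock": time; "joints": joint angles; "qd": joint speeds; "effort": joint torques, N m; "eef_pos": TCP position; "eef_rot": TCP orientation; "wrist_force": force on the tool from outside, world axes, zero at the start; "moment": the same for the moment, N m; "finger_gap": finger opening in mm; "finger_force": force on a finger pad.
Only numpy, scipy, OpenCV 4.12 (cv2) and the standard library are available. Lean on these libraries where they do the work, as an engineer would, in place of code of your own. Each camera call takes 0.05 s, during which the arm holds its last target. There are 200 camera calls.

TASK

Mix the sample jars on the touch mixer and pack them for transport: take the lid off the grey box, then, working from the smallest jar to the largest, hold each jar upright in the gripper, press it down on the middle of the mixer's sprung pad until the pad is fully depressed, keep it down for about five seconds, and stand it upright on the floor of the box. When every jar on the table is in the box, put the lid back on so that it sits fully home, and do not move the other things on the table.

Things in the scene. Friction and masses are not known exactly. Their poses are not given: they have to be found in the camera images.
- mixer: touch mixer, fixed: white housing 150 (x) x 130 (y) x 70 mm high with a grey round collar on top up to 92 mm; origin under its centre, z up
- pad_top (a point): centre of the top face of the mixer's round black sprung pad, 72 mm across, flat, 115 mm above the table when free; moves with the pad
- pad (a joint): how far the sprung pad is pushed down: 0 free, 0.008 m fully down against its hard stop. About 3 N to start moving and about 9 N to be fully down; springs back up when let go
- box: grey open transport box, fixed, outside 170 (x) x 220 (y) x 75 mm high, walls and floor 5 mm thick, inside 160 x 210 x 70 mm, no dividers; origin under its centre, x across its short side, y along its long side, z up
- box_in (a point): centre of the box's inner floor, 5 mm above the table; axes as the box
- box_rim (a point): centre of the box's mouth at rim height, 75 mm above the table; axes as the box. With the lid fully home its plate lies on the rim, its origin 5 mm below this point, its axes along the box's (a half turn is as good)
- lid: loose white lid, 0.25 kg, on the box at the start: plate 176 (x) x 226 (y) x 6 mm over a plug 150 x 200 x 5 mm deep that drops into the box's mouth with 5 mm play each side; origin at the centre of the plug's underside, z up. The table between box and mixer, beyond the jars (centred about 0.63 m ahead of the robot), is free to lay it on
- lid_handle (a point): grip point of the lid's upright black bar handle: bar 70 mm long along the lid's x, 20 mm thick along y, rising 34 mm above the plate; the point is 33 mm above the lid's origin, 12 mm below the bar's top
- gel: bystander: white pump bottle, 68 mm wide, 215 mm high, origin under its centre
- gloves: bystander: glove carton 90 x 230 x 75 mm, origin under its centre
- jar1: the smallest of the four jar sizes (absent in some starts): round squat closed amber sample jar, heavy-bottomed, with white cap, straight sides, 36 mm across, 44 mm high with the cap, about 60 g; origin under its centre, z up; starts standing on the table
- jar2: the second smallest of the four jar sizes (absent in some starts): round squat closed amber sample jar, heavy-bottomed, with white cap, straight sides, 44 mm across, 50 mm high with the cap, about 90 g; origin under its centre, z up; starts standing on the table
- jar3: the second largest of the four jar sizes (absent in some starts): round squat closed amber sample jar, heavy-bottomed, with white cap, straight sides, 52 mm across, 56 mm high with the cap, about 130 g; origin under its centre, z up; starts standing on the table
- jar4: the largest of the four jar sizes (absent in some starts): round squat closed amber sample jar, heavy-bottomed, with white cap, straight sides, 60 mm across, 62 mm high with the cap, about 180 g; origin under its centre, z up; starts standing on the table
Not all that is in view belongs to the job. Leave any turquoise or yellow look-alike of the jar2 alone.

How it is judged:
By the outcome, as a careful person would: the job done as asked, in the order asked, and still so for the second after the job is handed in, with the robot touching nothing.
Of jar1, jar2, jar3, jar4 only 2 to 4 are there at a start; the rules pass over those that are not, and their reading is None.
At some moment in a run one of jar1, jar2, jar3, jar4 may be knocked a few centimetres aside while the robot is not near it.
It also fails if it takes over 210 s, if anything falls off the work surface, if the arm or the gripper's body presses on something with over 40 N, if the wrist force passes 120 N, or if a joint passes its speed limit or range.

## Working session

There is one attempt and no reset: what is moved stays moved. The work goes in short steps, Python scripts to look and compute and a tool call to move; the robot and the scene stay as the last step left them, time stands still between calls to the robot, and variables do not carry over. Pictures are saved under pics/ and viewed, at most 14 in all, crops included, and the job is handed in when it is done.

Besides the shell and the picture viewer there is one more tool, called after ">>>" by a JSON object that holds its "fn" and its "kwargs". move_arm: Moves the arm, as the interface text tells. Its arguments: {"type":"object","properties":{"moves":{"type":"array"},"jaw":{"type":"number"},"squeeze":{"type":"number"}},"required":["moves"]}

```bash
mkdir -p pics
cat > h.py <<'E'
import numpy as np, cv2
from scipy.spatial.transform import Rotation as R
from cell import manip, viewer
def cam(n):
    c=viewer.camera(n); z=c["z_map"]; v,u=np.indices(z.shape)
    p=np.stack([(u-c["cx"])/c["fx"]*z,(v-c["cy"])/c["fy"]*z,z],-1)
    o=np.array(c["orientation"],float)
    M=o if o.shape==(3,3) else R.from_euler('xyz',o).as_matrix()
    w=p@M.T+np.array(c["origin"]); w[z==0]=np.nan
    return c,c["frame"],w
E
python3 - <<'E'
from h import *
print(manip.read_state())
for n in ["scene","side"]:
    c,f,w=cam(n); print(n,c["origin"],c["orientation"],c["fx"]); cv2.imwrite(f"pics/{n}0.png",f); np.save(n+".npy",w)
E
```

```text
{'clock': 0.0, 'joints': array([-1.30759582e+00,  3.00459533e-01,  1.52160042e+00, -1.98233741e-05,
        1.32068430e+00, -6.66173673e-02]), 'qd': array([-1.13460922e-03, -9.83830963e-04, -5.53341946e-04, -2.70458656e-05,
       -1.46144477e-03, -5.63092721e-04]), 'effort': array([ 7.35104804e-04, -5.31811559e+01, -3.52730942e+01,  7.08737341e-02,
        2.43776949e-02, -7.97226971e-05]), 'eef_pos': array([ 178.04247883, -520.10287825,  204.88449349]), 'eef_rot': array([-3.14044234e+00, -5.75009116e-05,  3.29822758e-01]), 'wrist_force': array([-0.08621324,  0.13893394,  0.79145078]), 'moment': array([ 0.04084003, -0.01187639,  0.00732154]), 'finger_force': 0.0, 'finger_gap': 94.3598939199149}
scene [1145.66768399  665.97482267 1056.37000698] [-2.46015399  0.01549651  2.33593326] 552.8409121439016
side [ 364.22378718  857.08194557 1005.28947323] [-2.44310068  0.00925415 -2.86532805] 554.1431558841595
```

View pics/scene0.png

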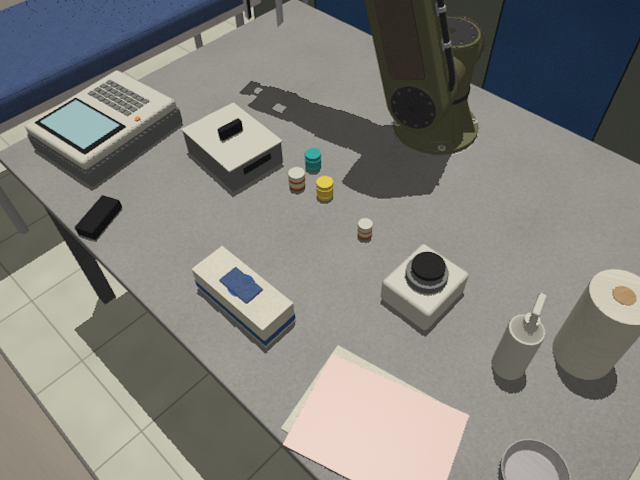

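View pics/side0.png

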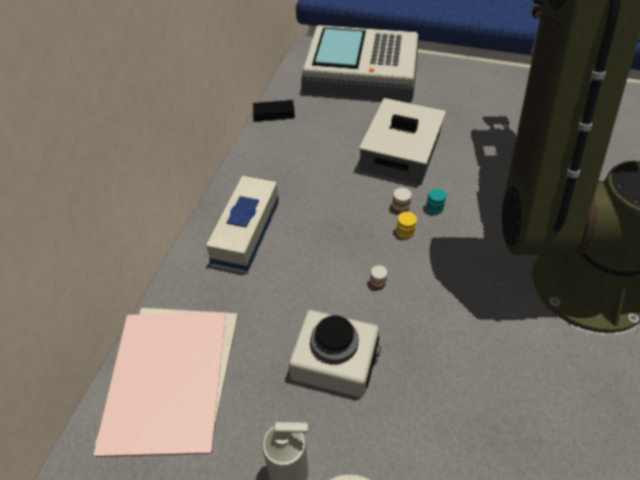

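The scene view shows the lidded box at (232,145), a small amber jar at (365,229), a second amber jar at (297,179) beside the turquoise (313,160) and yellow (325,188) look-alikes, and the mixer at (428,270). The side view shows the same things: jars at (378,277) and (402,199), box at (403,138), mixer at (335,350). Next I'll measure them.

```bash
cat > meas.py <<'E'
from h import *
def circ(w,u,v,r,zmin,name):
    s=w[v-r:v+r,u-r:u+r].reshape(-1,3); s=s[np.isfinite(s).all(1)]
    s=s[s[:,2]>zmin]; zt=np.percentile(s[:,2],90); t=s[s[:,2]>zt-4]
    (cx,cy),rr=cv2.minEnclosingCircle(t[:,:2].astype(np.float32))
    rc=cv2.minAreaRect(t[:,:2].astype(np.float32))
    print(name,"top",zt.round(1),"circ",round(cx,1),round(cy,1),"d",round(2*rr,1),"mean",t.mean(0).round(1),"n",len(t),"rect",np.round(rc[0],1),np.round(rc[1],1),round(rc[2],1))
E
python3 - <<'E'
from meas import *
S=np.load("scene.npy");D=np.load("side.npy")
for w,L in ((S,dict(small=(365,227,14),big=(297,177,13),turq=(313,157,11),yel=(325,186,12),pad=(428,266,24),lid=(232,138,58),handle=(231,128,16),gloves=(243,290,60),gel=(522,335,30))),
 (D,dict(small=(378,275,14),big=(402,196,13),turq=(437,198,13),yel=(406,222,13),pad=(335,333,24),lid=(403,133,45),handle=(404,124,16)))):
    print()
    for k,(u,v,r) in L.items(): circ(w,u,v,r,100 if k in("pad","handle") and k=="pad" else 20,k)
f=cv2.imread("pics/scene0.png")[135:255,270:400]
cv2.imwrite("pics/crop0.png",cv2.resize(f,None,fx=5,fy=5,interpolation=cv2.INTER_CUBIC))
# lid plate
for w,b in ((S,(100,190,175,290)),(D,(95,180,355,450))):
    s=w[b[0]:b[1],b[2]:b[3]].reshape(-1,3); s=s[np.isfinite(s).all(1)]
    for lo,hi in((76,86),(104,125)):
        t=s[(s[:,2]>lo)&(s[:,2]<hi)].astype(np.float32); print(len(t),t[:,2].mean(),cv2.minAreaRect(t[:,:2]))
E
```

```text
small top 44.8 circ 458.7 122.7 d 37.7 mean [458.2 123.4  43.3] n 117 rect [457.7 122.9] [33.6 31.6] 41.0
big top 50.7 circ 453.4 -119.7 d 49.2 mean [ 452.3 -119.3   49.3] n 138 rect [ 453.4 -119.4] [48.7 39.2] 45.6
turq top 50.6 circ 367.6 -139.9 d 49.7 mean [ 370.2 -140.7   49.2] n 122 rect [ 369.7 -141.3] [45.2 41.1] 56.5
yel top 50.6 circ 425.2 -43.0 d 46.8 mean [426.  -42.6  49.1] n 141 rect [425.8 -43.2] [44.1 40.7] 9.0
pad top 115.8 circ 501.2 334.2 d 73.2 mean [501.2 335.1 114.1] n 589 rect [501.2 334.3] [71.6 69.3] 24.4
lid top 83.2 circ 484.2 -380.7 d 367.4 mean [ 495.3 -324.2   84.5] n 2248 rect [ 486.7 -387.5] [347.2 176.3] 85.5
handle top 111.7 circ 490.1 -333.4 d 75.9 mean [ 492.  -328.4  112.7] n 153 rect [ 490.3 -328.8] [28.6 73.4] 87.2
gloves top 78.3 circ 796.1 60.7 d 241.8 mean [794.3  64.1  76.9] n 1986 rect [794.1  60.4] [ 90.  229.7] 1.1
gel top 183.5 circ 518.8 569.4 d 31.3 mean [521.1 569.4 196.7] n 268 rect [519.4 569.2] [28.3 26.9] 29.4

small top 46.6 circ 454.3 123.1 d 36.7 mean [453.9 123.7  45.2] n 153 rect [454.  123.8] [33.9 34.1] 74.8
big top 52.5 cir
[... 196 characters left out ...]
.1] 77.7
yel top 52.5 circ 423.0 -41.9 d 45.8 mean [422.4 -42.2  51.1] n 183 rect [422.2 -43.2] [40.4 41.4] 84.2
pad top 117.4 circ 497.8 334.5 d 73.0 mean [497.3 335.  115.8] n 894 rect [497.5 334.9] [68.9 70.9] 13.8
lid top 85.3 circ 487.4 -330.3 d 281.7 mean [ 486.4 -321.3   86.6] n 2414 rect [ 486.8 -329. ] [228.9 175.1] 85.6
handle top 114.2 circ 486.5 -329.6 d 68.3 mean [ 486.6 -327.2  115.1] n 161 rect [ 486.5 -329.4] [26.8 68.2] 89.3Traceback (most recent call last):
  File "<stdin>", line 13, in <module>
cv2.error: OpenCV(4.12.0) /io/opencv/modules/imgproc/src/convhull.cpp:143: error: (-215:Assertion failed) total >= 0 && (depth == CV_32F || depth == CV_32S) in function 'convexHull'
```

View pics/crop0.png

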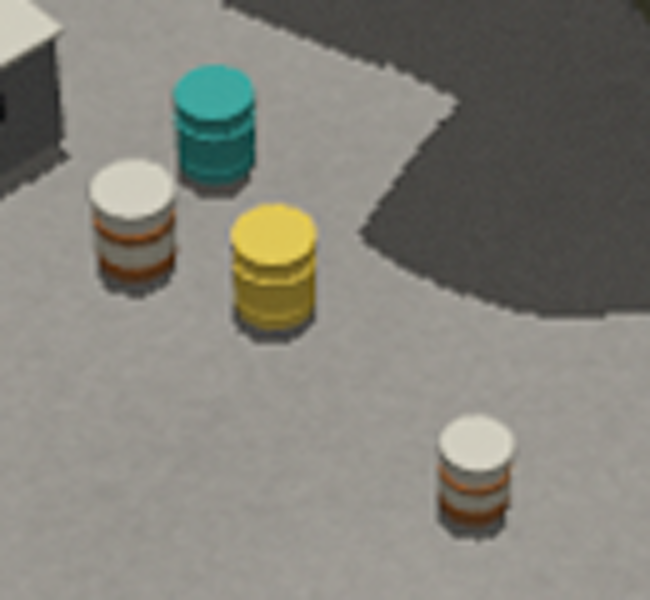

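The crop confirms two amber jars with white caps. The small one at (365,229) is 44 mm high, so it is jar1, and the one at (297,179) is 50 mm high, so it is jar2. The turquoise (313,160) and yellow (325,188) ones are the look-alikes and stay where they are.

```bash
cat >> h.py <<'E'
def go(x,y,z,yaw=None):
    s=manip.read_state(); M=R.from_euler('xyz',s["eef_rot"]).as_matrix()
    d=M.T@(np.array([x,y,z])-s["eef_pos"])/1000
    cy=s["eef_rot"][2]; t=0 if yaw is None else -((yaw-cy+np.pi/2)%np.pi-np.pi/2)
    print("shift",d.round(4),"turn",round(t,3),"| pos",s["eef_pos"].round(1),"rot",s["eef_rot"].round(3),"gap",round(s["finger_gap"],1),"ff",round(s["finger_force"],1),"wf",s["wrist_force"].round(1),"t",round(s["clock"],1))
E
python3 - <<'E'
from h import *
S=np.load("scene.npy");D=np.load("side.npy")
for w,b in ((S,(100,190,175,290)),(D,(95,180,355,450))):
    s=w[b[0]:b[1],b[2]:b[3]].reshape(-1,3); s=s[np.isfinite(s).all(1)]
    for lo,hi in((78,88),(104,125)):
        t=s[(s[:,2]>lo)&(s[:,2]<hi)&(s[:,1]>-470)&(s[:,1]<-190)].astype(np.float32); t=np.ascontiguousarray(t[:,:2])
        if len(t)>5: print(len(t),cv2.minAreaRect(t))
go(430,-330,300,-0.077)
E
```

```text
2579 ((490.7353515625, -329.42889404296875), (230.78013610839844, 177.3544464111328), 85.49443054199219)
181 ((490.31048583984375, -328.76263427734375), (28.617223739624023, 73.41871643066406), 87.2341537475586)
3251 ((486.9903259277344, -331.6888122558594), (234.3986053466797, 175.78970336914062), 85.38323974609375)
213 ((487.610107421875, -329.27655029296875), (27.067346572875977, 70.45022583007812), 88.70171356201172)
shift [ 0.3    -0.0984 -0.0949] turn 0.407 | pos [ 178.  -520.1  204.9] rot [-3.141 -0.     0.33 ] gap 93.8 ff 0.0 wf [-0.  -0.6  0.3] t 0.1
```

>>> {"fn": "move_arm", "kwargs": {"moves": [[0.0,0,-0.05,0.0],[0.04,-0.01,-0.095,0.1],[0.08,-0.025,-0.095,0.2],[0.12,-0.04,-0.095,0.3],[0.16,-0.055,-0.095,0.407],[0.2,-0.07,-0.095,0.407],[0.25,-0.085,-0.095,0.407],[0.3,-0.098,-0.095,0.407],[0.3,-0.098,-0.095,0.407],[0.3,-0.098,-0.095,0.407]], "jaw": 0.094}}

```text
clock: 1.1
eef_pos: [430.8, -329.7, 299.9]
eef_rot: [-3.141, 0.001, -0.075]
wrist_force: [-0.0, -1.0, 0.4]
finger_gap: 93.9
finger_force: 0.0
```

Run:
```python
from h import *
c,f,w=cam("wrist"); cv2.imwrite("pics/w1.png",f); print(c["origin"],c["orientation"],c["fx"])
s=w.reshape(-1,3); s=s[np.isfinite(s).all(1)]
for lo,hi in((76,90),(106,125)):
    t=s[(s[:,2]>lo)&(s[:,2]<hi)].astype(np.float32)
    if len(t)>5: print(len(t),np.median(t[:,2]),cv2.minAreaRect(np.ascontiguousarray(t[:,:2])))
go(488.5,-330,160,-0.079)
c,f,w=cam("scene"); cv2.imwrite("pics/scene1.png",f)
```

```text
[ 503.60274834 -335.15161374  477.40406559] [ 2.88124852e+00  9.57114471e-04 -1.64624779e+00] 385.93863792517124
49340 79.543304 ((494.81756591796875, -429.0201110839844), (207.1177215576172, 446.7149658203125), 4.539583683013916)
1643 112.877075 ((486.5716552734375, -330.7262268066406), (19.88843536376953, 69.42211151123047), 85.2675552368164)
shift [ 0.0584 -0.005   0.1401] turn 0.002 | pos [ 430.  -330.5  300.1] rot [-3.141e+00  1.000e-03 -7.700e-02] gap 94.0 ff 0.0 wf [ 0.7 -0.3  0.3] t 1.1
```

View pics/w1.png

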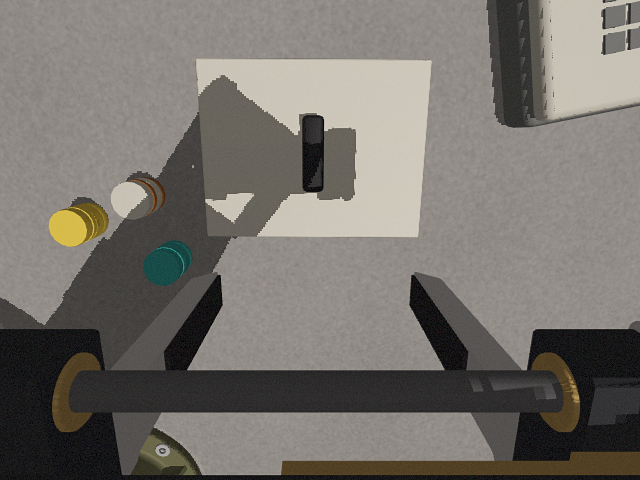

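The wrist view shows the lid plate spanning (197-432, 58-237), with the handle at (313,152) and jar2 at (132,199). The handle's centre works out at (486.6, -330.7) with yaw -0.081.

Run:
```python
from h import *
go(487,-330.5,87,-0.081)
```

```text
shift [ 0.0574 -0.005   0.2132] turn 0.003 | pos [ 429.5 -331.   300.3] rot [-3.142  0.    -0.078] gap 94.1 ff 0.0 wf [-1.2 -0.2 -0. ] t 1.2
```

>>> {"fn": "move_arm", "kwargs": {"moves": [[0.03,-0.003,0.03,0.003],[0.057,-0.005,0.07,0.003],[0.057,-0.005,0.11,0.003],[0.057,-0.005,0.15,0.003],[0.057,-0.005,0.18,0.003],[0.057,-0.005,0.2,0.003],[0.057,-0.005,0.213,0.003],[0.057,-0.005,0.213,0.003],[0.057,-0.005,0.213,0.003]]}}

```text
clock: 2.1
eef_pos: [487.4, -330.7, 88.4]
eef_rot: [3.141, -0.001, -0.081]
wrist_force: [-0.3, -0.1, 0.2]
finger_gap: 94.2
finger_force: 0.0
```

>>> {"fn": "move_arm", "kwargs": {"moves": [[0,0,0,0],[0,0,0,0],[0,0,0,0],[0,0,0,0],[0,0,0,0],[0,0,0,0],[0,0,0,0],[0,0,0,0],[0,0,0,0],[0,0,0,0]], "jaw": 0.0, "squeeze": 40}}

```text
clock: 3.1
eef_pos: [487.4, -329.9, 87.4]
eef_rot: [3.142, 0.0, -0.08]
wrist_force: [-0.3, -0.5, 0.1]
finger_gap: 19.4
finger_force: 40.0
```

>>> {"fn": "move_arm", "kwargs": {"moves": [[0,0,-0.005,0],[0,0,-0.015,0],[0,0,-0.03,0],[0,0,-0.06,0],[0,0,-0.09,0],[0,0,-0.12,0],[0,0,-0.12,0],[0,0,-0.12,0]]}}

```text
clock: 3.9
eef_pos: [487.4, -329.9, 207.7]
eef_rot: [3.141, -0.001, -0.08]
wrist_force: [-0.6, -0.5, -2.3]
finger_gap: 19.9
finger_force: 40.0
```

Run:
```python
from h import *
c,f,w=cam("scene"); cv2.imwrite("pics/scene2.png",f)
go(630,90,200,-0.081)
for d in (S:=w,):
    s=d.reshape(-1,3); s=s[np.isfinite(s).all(1)]
    m=(s[:,2]>15)&(s[:,0]>500)&(s[:,0]<760)&(s[:,1]>-150)&(s[:,1]<300); print(m.sum(), s[m].min(0) if m.any() else "")
```

```text
shift [ 0.1089 -0.4297  0.0068] turn 0.001 | pos [ 487.1 -329.6  206.6] rot [-3.141e+00  1.000e-03 -8.000e-02] gap 19.7 ff 40.0 wf [ 0.5  0.8 -2.3] t 4.0
1018 [500.08931326 -54.07394178  15.20863133]
```

View pics/scene2.png

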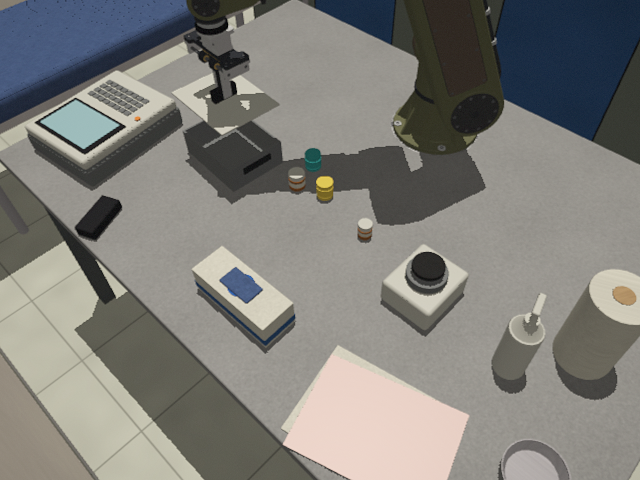

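The view shows the lid held at (222,97) above the open box at (232,155), the jars unmoved, and no other jars. I'll lay the lid at about (635, 20).

Run:
```python
from h import *
go(635,20,200,0)
```

```text
shift [ 0.1195 -0.3603  0.0067] turn -0.08 | pos [ 487.1 -329.6  206.6] rot [-3.141e+00  1.000e-03 -8.000e-02] gap 19.7 ff 40.0 wf [ 0.5  0.8 -2.3] t 4.0
```

>>> {"fn": "move_arm", "kwargs": {"moves": [[0.01,-0.02,0,0],[0.025,-0.06,0,0],[0.04,-0.1,0,-0.02],[0.055,-0.15,0,-0.04],[0.07,-0.2,0,-0.06],[0.085,-0.25,0,-0.08],[0.1,-0.3,0,-0.08],[0.115,-0.34,0,-0.08],[0.1195,-0.36,0,-0.08],[0.1195,-0.36,0,-0.08],[0.1195,-0.36,0,-0.08],[0.1195,-0.36,0,-0.08]]}}

```text
clock: 5.15
eef_pos: [634.9, 18.2, 206.7]
eef_rot: [3.141, 0.001, -0.001]
wrist_force: [0.7, -0.7, -2.5]
finger_gap: 19.8
finger_force: 40.0
```

>>> {"fn": "move_arm", "kwargs": {"moves": [[0,0,0.04,0],[0,0,0.08,0],[0,0,0.12,0],[0,0,0.15,0],[0,0,0.17,0],[0,0,0.18,0],[0,0,0.183,0],[0,0,0.183,0]]}}

```text
clock: 5.95
eef_pos: [635.7, 18.8, 25.1]
eef_rot: [3.142, -0.001, -0.001]
wrist_force: [0.5, 0.3, -2.5]
finger_gap: 19.9
finger_force: 40.0
```

Run:
```python
from h import *
go(635,20,18,0)
```

```text
shift [-0.0007 -0.0012  0.0071] turn -0.001 | pos [635.7  18.8  25.1] rot [ 3.142e+00 -1.000e-03 -1.000e-03] gap 19.9 ff 40.0 wf [ 0.5  0.3 -2.5] t 6.0
```

>>> {"fn": "move_arm", "kwargs": {"moves": [[0,0,0.003,0],[0,0,0.006,0],[0,0,0.007,0],[0,0,0.007,0]]}}

```text
clock: 6.35
eef_pos: [635.4, 19.4, 17.6]
eef_rot: [-3.142, -0.0, -0.0]
wrist_force: [0.6, -0.7, -1.9]
finger_gap: 19.4
finger_force: 40.0
```

>>> {"fn": "move_arm", "kwargs": {"moves": [[0,0,0,0],[0,0,0,0],[0,0,0,0],[0,0,0,0],[0,0,0,0],[0,0,0,0],[0,0,-0.03,0],[0,0,-0.08,0],[0,0,-0.13,0],[0,0,-0.18,0],[0,0,-0.2,0],[0,0,-0.2,0]], "jaw": 0.094}}

```text
clock: 7.55
eef_pos: [636.4, 19.4, 221.3]
eef_rot: [3.141, -0.006, -0.0]
wrist_force: [0.5, -0.1, -0.1]
finger_gap: 93.9
finger_force: 0.0
```

Run:
```python
from h import *
c,f,w=cam("wrist"); cv2.imwrite("pics/w3.png",f)
go(410,128,220,0)
```

```text
shift [-0.2257 -0.1086 -0.0021] turn -0.0 | pos [635.7  19.4 218.4] rot [ 3.142e+00 -2.000e-03 -0.000e+00] gap 94.0 ff 0.0 wf [-0.1  0.5 -0.9] t 7.6
```

>>> {"fn": "move_arm", "kwargs": {"moves": [[-0.04,-0.02,0,0],[-0.08,-0.04,0,0],[-0.12,-0.06,0,0],[-0.16,-0.08,0,0],[-0.2,-0.1,0,0],[-0.24,-0.107,0,0],[-0.24,-0.107,0,0],[-0.24,-0.107,0,0],[-0.24,-0.107,0,0]]}}

```text
clock: 8.5
eef_pos: [395.9, 126.2, 216.7]
eef_rot: [3.141, 0.001, -0.001]
wrist_force: [0.5, 0.3, 0.1]
finger_gap: 94.0
finger_force: 0.0
```

```bash
cat >> meas.py <<'E'
def top(w,x,y,h,rad=60):
    s=w.reshape(-1,3); s=s[np.isfinite(s).all(1)]
    m=(abs(s[:,2]-h)<5)&(np.hypot(s[:,0]-x,s[:,1]-y)<rad); t=np.ascontiguousarray(s[m][:,:2].astype(np.float32))
    if len(t)<5: print("none",len(t)); return
    q=cv2.minAreaRect(t); print("n",len(t),"z",np.median(s[m][:,2]).round(1),"circ",np.round(cv2.minEnclosingCircle(t)[0],1),"d",round(2*cv2.minEnclosingCircle(t)[1],1),"rect",np.round(q[0],1),np.round(q[1],1),"mean",t.mean(0).round(1))
E
python3 - <<'E'
from meas import *
c,f,w=cam("wrist"); top(w,456,123,44)
c,f,w=cam("scene");top(w,456,123,44,40);top(w,450,-120,50,40)
go(456,123,26,0)
s=w.reshape(-1,3); s=s[np.isfinite(s).all(1)]
t=s[(abs(s[:,2]-76)<5)&(s[:,1]<-190)&(s[:,1]>-470)&(s[:,0]>380)&(s[:,0]<600)]; print("rim",len(t),cv2.minAreaRect(np.ascontiguousarray(t[:,:2].astype(np.float32))))
E
```

```text
n 1253 z 42.2 circ [453.4 122.8] d 35.8 rect [453.7 122.5] [34.1 35. ] mean [453.7 122.7]
n 127 z 42.4 circ [457.8 122.5] d 37.8 rect [456.8 122.4] [36.  31.5] mean [458.1 123.6]
n 153 z 49.0 circ [ 453.  -121.6] d 51.1 rect [ 452.7 -120. ] [45.2 41.4] mean [ 452.5 -120.1]
shift [0.0602 0.003  0.1908] turn -0.001 | pos [396.  126.1 216.8] rot [ 3.141e+00  1.000e-03 -1.000e-03] gap 94.0 ff 0.0 wf [-0.3  0.2  0.4] t 8.6
rim 437 ((491.220458984375, -330.356689453125), (230.6238250732422, 173.17559814453125), 85.5501937866211)
```

>>> {"fn": "move_arm", "kwargs": {"moves": [[0.02,0.001,0.04,0],[0.04,0.002,0.08,0],[0.058,0.003,0.12,0],[0.058,0.003,0.15,0],[0.058,0.003,0.18,0],[0.058,0.003,0.2,0],[0.058,0.003,0.205,0],[0.058,0.003,0.205,0],[0.058,0.003,0.205,0]]}}

```text
clock: 9.5
eef_pos: [454.1, 123.4, 13.3]
eef_rot: [-3.141, -0.001, -0.0]
wrist_force: [-0.2, -0.5, 1.1]
finger_gap: 94.0
finger_force: 0.0
```

>>> {"fn": "move_arm", "kwargs": {"moves": [[0,0,0,0],[0,0,0,0],[0,0,0,0],[0,0,0,0],[0,0,0,0],[0,0,0,0],[0,0,0,0],[0,0,0,0],[0,0,0,0]], "jaw": 0.0, "squeeze": 35}}

```text
clock: 10.4
eef_pos: [453.4, 123.4, 12.4]
eef_rot: [3.142, 0.0, -0.0]
wrist_force: [-0.7, -0.7, -0.2]
finger_gap: 35.4
finger_force: 35.0
```

>>> {"fn": "move_arm", "kwargs": {"moves": [[0,0,-0.01,0],[0,0,-0.03,0],[0,0,-0.07,0],[0,0,-0.11,0],[0,0,-0.15,0],[0,0,-0.18,0],[0,0,-0.18,0],[0,0,-0.18,0]]}}

```text
clock: 11.2
eef_pos: [453.3, 123.4, 192.9]
eef_rot: [-3.141, -0.001, -0.0]
wrist_force: [-1.4, 1.1, -1.2]
finger_gap: 35.2
finger_force: 35.0
```

Run:
```python
from meas import *
go(498.5,334.5,190,0)
c,f,w=cam("wrist"); cv2.imwrite("pics/w4.png",f)
```

```text
shift [ 0.0452 -0.2111  0.003 ] turn -0.0 | pos [453.3 123.4 192.9] rot [-3.141e+00 -1.000e-03 -0.000e+00] gap 35.2 ff 35.0 wf [-1.4  1.1 -1.2] t 11.2
```

View pics/w4.png

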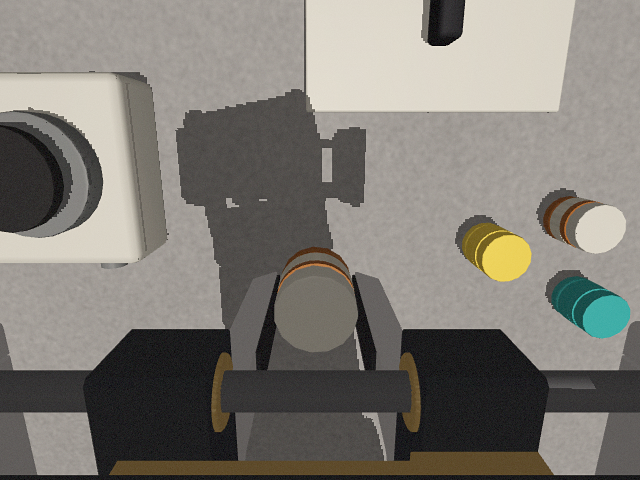

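The wrist view shows jar1 held upright at (316,300), and the lid handle at (440,20), the mixer and the other jars undisturbed. Next I'll move over to the pad and measure it from above.

>>> {"fn": "move_arm", "kwargs": {"moves": [[0,-0.03,0,0],[0,-0.07,0,0],[0,-0.11,0,0],[0,-0.15,0,0],[0,-0.19,0,0],[0,-0.211,0,0],[0,-0.211,0,0],[0,-0.211,0,0]]}}

```text
clock: 12.05
eef_pos: [453.0, 334.0, 191.1]
eef_rot: [3.14, 0.002, 0.0]
wrist_force: [-0.1, -1.1, -0.4]
finger_gap: 35.4
finger_force: 35.0
```

Run:
```python
from meas import *
c,f,w=cam("wrist"); cv2.imwrite("pics/w5.png",f);top(w,499,334,114,45)
c,f,w=cam("side");top(w,499,334,114,45)
go(498.5,334.5,140,0)
```

```text
n 9146 z 113.3 circ [497.  334.3] d 72.1 rect [497.1 334.2] [71.2 70.7] mean [498.4 334.2]
n 985 z 115.2 circ [497.6 335.1] d 72.3 rect [497.2 338.1] [70.7 66.1] mean [497.  338.1]
shift [ 0.0451 -0.0012  0.0519] turn -0.001 | pos [453.4 333.4 191.9] rot [ 3.141e+00  1.000e-03 -1.000e-03] gap 35.4 ff 35.0 wf [0.2 0.  0. ] t 12.2
```

>>> {"fn": "move_arm", "kwargs": {"moves": [[0.015,0,0,0],[0.03,-0.001,0,0],[0.0446,-0.001,0,0],[0.0446,-0.001,0,0],[0.0446,-0.001,0.02,0],[0.0446,-0.001,0.04,0],[0.0446,-0.001,0.055,0],[0.0446,-0.001,0.06,0],[0.0446,-0.001,0.06,0],[0.0446,-0.001,0.06,0]]}}

```text
clock: 13.15
eef_pos: [498.3, 335.5, 133.4]
eef_rot: [-3.141, -0.001, -0.0]
wrist_force: [-0.4, 0.3, 0.2]
finger_gap: 35.5
finger_force: 35.0
```

>>> {"fn": "move_arm", "kwargs": {"moves": [[0,0,0.002,0],[0,0,0.004,0],[0,0,0.006,0],[0,0,0.008,0],[0,0,0.009,0],[0,0,0.009,0],[0,0,0.009,0]]}}

```text
clock: 13.85
eef_pos: [498.2, 335.5, 123.8]
eef_rot: [-3.141, -0.0, -0.0]
wrist_force: [-0.8, 0.5, 4.9]
finger_gap: 35.3
finger_force: 35.0
```

>>> {"fn": "move_arm", "kwargs": {"moves": [[0,0,0.002,0],[0,0,0.003,0],[0,0,0.004,0],[0,0,0.005,0],[0,0,0.005,0]]}}

```text
clock: 14.35
eef_pos: [498.3, 335.5, 119.4]
eef_rot: [-3.141, -0.001, -0.0]
wrist_force: [-3.2, -1.3, 11.9]
finger_gap: 35.4
finger_force: 35.0
```

```bash
python3 -c "
from h import *
go(498.2,335,118.5,0)"
```

```text
shift [-0.0001  0.0005  0.0009] turn -0.0 | pos [498.3 335.5 119.4] rot [-3.141e+00 -1.000e-03 -0.000e+00] gap 35.4 ff 35.0 wf [-3.2 -1.3 11.9] t 14.3
```

>>> {"fn": "move_arm", "kwargs": {"moves": [[0,0,0.0005,0],[0,0,0.0005,0],[0,0,0.0005,0],[0,0,0.0005,0]]}}

```text
clock: 14.75
eef_pos: [498.3, 335.5, 119.3]
eef_rot: [-3.141, -0.001, -0.0]
wrist_force: [-3.8, -3.6, 15.5]
finger_gap: 35.2
finger_force: 35.0
```

>>> {"fn": "move_arm", "kwargs": {"moves": [[0,0,0,0],[0,0,0,0],[0,0,0,0],[0,0,0,0],[0,0,0,0],[0,0,0,0],[0,0,0,0],[0,0,0,0],[0,0,0,0],[0,0,0,0],[0,0,0,0],[0,0,0,0]]}}

```text
clock: 15.95
eef_pos: [498.3, 335.5, 119.4]
eef_rot: [-3.141, -0.001, -0.0]
wrist_force: [-4.3, -2.6, 15.5]
finger_gap: 35.5
finger_force: 35.0
```

>>> {"fn": "move_arm", "kwargs": {"moves": [[0,0,0,0],[0,0,0,0],[0,0,0,0],[0,0,0,0],[0,0,0,0],[0,0,0,0],[0,0,0,0],[0,0,0,0],[0,0,0,0],[0,0,0,0],[0,0,0,0],[0,0,0,0]]}}

```text
clock: 17.15
eef_pos: [498.3, 335.5, 119.4]
eef_rot: [-3.141, -0.001, -0.0]
wrist_force: [-3.4, -3.6, 14.7]
finger_gap: 35.5
finger_force: 35.0
```

>>> {"fn": "move_arm", "kwargs": {"moves": [[0,0,0,0],[0,0,0,0],[0,0,0,0],[0,0,0,0],[0,0,0,0],[0,0,0,0],[0,0,0,0],[0,0,0,0],[0,0,0,0],[0,0,0,0],[0,0,0,0],[0,0,0,0]]}}

```text
clock: 18.35
eef_pos: [498.3, 335.5, 119.4]
eef_rot: [-3.141, -0.001, -0.0]
wrist_force: [-3.7, -4.0, 15.3]
finger_gap: 35.6
finger_force: 35.0
```

>>> {"fn": "move_arm", "kwargs": {"moves": [[0,0,0,0],[0,0,0,0],[0,0,0,0],[0,0,0,0],[0,0,0,0],[0,0,0,0],[0,0,0,0],[0,0,0,0],[0,0,0,0],[0,0,0,0]]}}

```text
clock: 19.35
eef_pos: [498.3, 335.5, 119.4]
eef_rot: [-3.141, -0.001, -0.0]
wrist_force: [-5.2, -2.7, 15.1]
finger_gap: 35.6
finger_force: 35.0
```

>>> {"fn": "move_arm", "kwargs": {"moves": [[0,0,-0.005,0],[0,0,-0.02,0],[0,0,-0.05,0],[0,0,-0.08,0],[0,0,-0.1,0],[0,0,-0.1,0]]}}

```text
clock: 19.95
eef_pos: [498.8, 335.8, 221.1]
eef_rot: [-3.139, -0.004, -0.0]
wrist_force: [-0.1, -0.7, 0.8]
finger_gap: 35.5
finger_force: 35.0
```

Run:
```python
from meas import *
c,f,w=cam("scene"); cv2.imwrite("pics/scene6.png",f)
top(w,450,-120,50,60)
go(487,-290,200,-0.081)
```

```text
n 155 z 48.4 circ [ 443.9 -102.9] d 79.3 rect [ 452.5 -104.5] [76.4 44.6] mean [ 452.4 -119.8]
shift [-0.0111  0.6255  0.0183] turn 0.081 | pos [498.2 335.5 218.8] rot [-3.141e+00 -1.000e-03 -0.000e+00] gap 35.6 ff 35.0 wf [-0.2  0.5 -1.1] t 20.0
```

>>> {"fn": "move_arm", "kwargs": {"moves": [[0,0.03,0,0],[0,0.07,0,0],[0,0.11,0,0],[0,0.16,0,0],[0,0.21,0,0],[0,0.26,0,0],[0,0.31,0,0],[0,0.36,0,0],[0,0.41,0,0.02],[-0.005,0.46,0,0.05],[-0.01,0.5,0,0.081],[-0.01,0.54,0,0.081]]}}

```text
clock: 21.2
eef_pos: [486.7, -206.3, 216.5]
eef_rot: [-3.141, 0.002, -0.083]
wrist_force: [0.4, 0.9, -1.0]
finger_gap: 35.6
finger_force: 35.0
```

Run:
```python
from meas import *
go(483,-380,18.5,-0.081)
```

```text
shift [0.0112 0.1736 0.1978] turn -0.002 | pos [ 486.7 -206.3  216.5] rot [-3.141e+00  2.000e-03 -8.300e-02] gap 35.6 ff 35.0 wf [ 0.4  0.9 -1. ] t 21.2
```

>>> {"fn": "move_arm", "kwargs": {"moves": [[0.003,0.04,0,0],[0.006,0.08,0,0],[0.009,0.12,0,0],[0.011,0.15,0,0],[0.011,0.17,0,0],[0.011,0.17,0,0],[0.011,0.17,0.03,0],[0.011,0.17,0.07,0],[0.011,0.17,0.1,0],[0.011,0.17,0.1,0],[0.011,0.17,0.1,0]]}}

```text
clock: 22.3
eef_pos: [485.3, -374.3, 118.3]
eef_rot: [-3.141, 0.001, -0.081]
wrist_force: [0.0, -0.2, 0.1]
finger_gap: 35.3
finger_force: 35.0
```

Run:
```python
from meas import *
c,f,w=cam("wrist"); cv2.imwrite("pics/w7.png",f)
go(483,-380,18.5,-0.081)
```

```text
shift [-0.0024  0.0053  0.1009] turn 0.0 | pos [ 485.7 -374.9  119.4] rot [ 3.141e+00 -1.000e-03 -8.100e-02] gap 35.5 ff 35.0 wf [-0.5 -0.2 -0. ] t 22.4
```

View pics/w7.png

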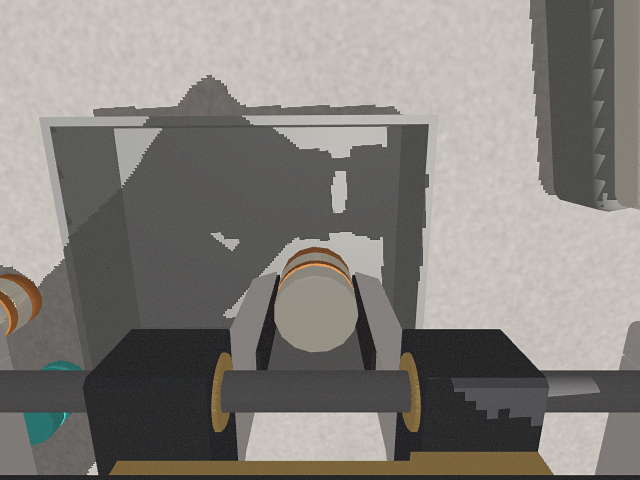

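The wrist view shows jar1 at (316,300) held over the box interior, with the rim at (45-435, 118), clear of the walls on all sides.

>>> {"fn": "move_arm", "kwargs": {"moves": [[-0.002,0.003,0,0],[-0.002,0.003,0.025,0],[-0.002,0.003,0.05,0],[-0.002,0.003,0.075,0],[-0.002,0.003,0.09,0],[-0.002,0.003,0.096,0],[-0.002,0.003,0.099,0],[-0.002,0.003,0.1,0],[-0.002,0.003,0.1,0],[-0.002,0.003,0.1,0]]}}

```text
clock: 23.35
eef_pos: [483.2, -378.0, 18.7]
eef_rot: [3.141, -0.001, -0.081]
wrist_force: [-0.3, -0.0, -1.1]
finger_gap: 35.3
finger_force: 35.0
```

>>> {"fn": "move_arm", "kwargs": {"moves": [[0,0,0.0,0],[0,0,0.0,0]]}}

```text
clock: 23.55
eef_pos: [483.0, -377.9, 18.3]
eef_rot: [3.141, -0.0, -0.081]
wrist_force: [0.4, -0.4, -1.2]
finger_gap: 35.4
finger_force: 35.0
```

>>> {"fn": "move_arm", "kwargs": {"moves": [[0,0,0.001,0],[0,0,0.001,0],[0,0,0.001,0]]}}

```text
clock: 23.85
eef_pos: [483.0, -377.8, 17.4]
eef_rot: [3.141, -0.0, -0.081]
wrist_force: [-1.8, 1.8, 4.9]
finger_gap: 35.1
finger_force: 35.0
```

>>> {"fn": "move_arm", "kwargs": {"moves": [[0,0,0,0],[0,0,0,0],[0,0,0,0],[0,0,0,0],[0,0,0,0],[0,0,-0.02,0],[0,0,-0.06,0],[0,0,-0.1,0],[0,0,-0.14,0],[0,0,-0.18,0],[0,0,-0.2,0],[0,0,-0.2,0]], "jaw": 0.06}}

```text
clock: 25.05
eef_pos: [483.6, -378.4, 220.2]
eef_rot: [3.138, -0.004, -0.081]
wrist_force: [-0.3, -0.1, -0.1]
finger_gap: 60.0
finger_force: 0.0
```

Run:
```python
from meas import *
c,f,w=cam("wrist"); cv2.imwrite("pics/w8.png",f); top(w,483,-378,49,40)
c,f,w=cam("scene"); top(w,483,-378,49,30); top(w,450,-120,50,45)
go(385,-121,218,0)
```

```text
n 1126 z 47.2 circ [ 483.2 -377.5] d 35.8 rect [ 483.2 -377.6] [34.4 35.4] mean [ 483.7 -377.5]
n 83 z 47.8 circ [ 487.9 -374.7] d 39.1 rect [ 487.3 -377. ] [33.6 33.6] mean [ 488.4 -375.5]
n 148 z 48.4 circ [ 452.1 -121. ] d 46.7 rect [ 451.3 -120.8] [44.5 42.3] mean [ 451.6 -119.7]
shift [-0.1182 -0.2478 -0.0017] turn -0.081 | pos [ 482.7 -377.6  216.1] rot [-3.141e+00  1.000e-03 -8.100e-02] gap 60.1 ff 0.0 wf [ 0.8 -0.1 -0.4] t 25.1
```

>>> {"fn": "move_arm", "kwargs": {"moves": [[-0.02,-0.04,0,0],[-0.04,-0.08,0,-0.02],[-0.06,-0.12,0,-0.04],[-0.08,-0.16,0,-0.06],[-0.1,-0.2,0,-0.081],[-0.118,-0.248,0,-0.081],[-0.118,-0.248,0,-0.081],[-0.118,-0.248,0,-0.081],[-0.118,-0.248,0,-0.081]], "jaw": 0.068}}

```text
clock: 26.05
eef_pos: [385.4, -121.5, 216.2]
eef_rot: [-3.141, 0.001, -0.001]
wrist_force: [-0.2, -0.9, 0.7]
finger_gap: 67.8
finger_force: 0.0
```

Run:
```python
from meas import *
c,f,w=cam("wrist"); cv2.imwrite("pics/w9.png",f); top(w,450,-120,49,40)
go(449,-120.5,12,0)
```

```text
n 1981 z 48.2 circ [ 448.1 -120.8] d 43.6 rect [ 448.1 -120.8] [42.8 43. ] mean [ 448.4 -120.8]
shift [ 0.0638 -0.0013  0.2042] turn -0.001 | pos [ 385.5 -121.8  216.3] rot [-3.141e+00  1.000e-03 -1.000e-03] gap 68.1 ff 0.0 wf [ 0.5 -0.3  0. ] t 26.1
```

View pics/w9.png

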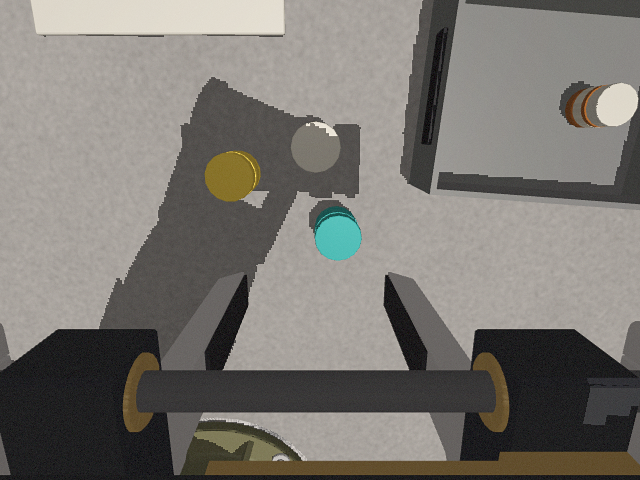

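The wrist view shows jar1 standing in the box at (612,104), jar2 at (316,147), yellow at (232,176) and turquoise at (337,237). Jar2 is the white-capped one.

>>> {"fn": "move_arm", "kwargs": {"moves": [[0.03,-0.001,0,0],[0.063,-0.001,0,0],[0.063,-0.001,0.03,0],[0.063,-0.001,0.07,0],[0.063,-0.001,0.11,0],[0.063,-0.001,0.15,0],[0.063,-0.001,0.18,0],[0.063,-0.001,0.195,0],[0.063,-0.001,0.202,0],[0.063,-0.001,0.202,0],[0.063,-0.001,0.202,0]]}}

```text
clock: 27.2
eef_pos: [448.8, -120.5, 15.5]
eef_rot: [3.141, -0.001, -0.001]
wrist_force: [0.2, 0.6, 0.4]
finger_gap: 68.0
finger_force: 0.0
```

>>> {"fn": "move_arm", "kwargs": {"moves": [[0,0,0,0],[0,0,0,0],[0,0,0,0],[0,0,0,0],[0,0,0,0],[0,0,0,0],[0,0,0,0]], "jaw": 0.0, "squeeze": 35}}

```text
clock: 27.9
eef_pos: [448.6, -120.1, 15.3]
eef_rot: [3.141, -0.001, -0.0]
wrist_force: [-1.4, 0.3, 6.2]
finger_gap: 43.5
finger_force: 35.0
```

>>> {"fn": "move_arm", "kwargs": {"moves": [[0,0,-0.01,0],[0,0,-0.03,0],[0,0,-0.07,0],[0,0,-0.11,0],[0,0,-0.15,0],[0,0,-0.19,0],[0,0,-0.2,0],[0,0,-0.2,0]]}}

```text
clock: 28.7
eef_pos: [448.7, -120.1, 216.3]
eef_rot: [3.141, -0.003, -0.0]
wrist_force: [-0.4, 0.0, -1.9]
finger_gap: 43.2
finger_force: 35.0
```

Run:
```python
from meas import *
go(498,334.5,214,0)
```

```text
shift [ 0.0493 -0.4546  0.002 ] turn -0.0 | pos [ 448.7 -120.1  216.3] rot [ 3.141e+00 -3.000e-03 -0.000e+00] gap 43.2 ff 35.0 wf [-0.4  0.  -1.9] t 28.7
```

>>> {"fn": "move_arm", "kwargs": {"moves": [[0.005,-0.03,0,0],[0.01,-0.07,0,0],[0.015,-0.12,0,0],[0.02,-0.17,0,0],[0.025,-0.22,0,0],[0.03,-0.27,0,0],[0.035,-0.32,0,0],[0.04,-0.37,0,0],[0.045,-0.42,0,0],[0.049,-0.454,0,0],[0.049,-0.454,0,0],[0.049,-0.454,0,0]]}}

```text
clock: 29.9
eef_pos: [496.7, 334.0, 212.6]
eef_rot: [3.14, 0.003, 0.001]
wrist_force: [0.1, 0.1, -0.8]
finger_gap: 43.4
finger_force: 35.0
```

Run:
```python
from meas import *
go(498,334.5,137,0)
```

```text
shift [ 0.0015 -0.0007  0.0756] turn 0.001 | pos [496.7 334.  212.6] rot [3.14e+00 3.00e-03 1.00e-03] gap 43.4 ff 35.0 wf [ 0.1  0.1 -0.8] t 29.9
```

>>> {"fn": "move_arm", "kwargs": {"moves": [[0.001,0,0.02,0],[0.001,0,0.04,0],[0.001,0,0.06,0],[0.001,0,0.07,0],[0.001,0,0.077,0],[0.001,0,0.077,0],[0.001,0,0.077,0]]}}

```text
clock: 30.6
eef_pos: [498.8, 333.9, 138.7]
eef_rot: [-3.141, -0.001, -0.0]
wrist_force: [-0.3, -0.7, -0.7]
finger_gap: 43.7
finger_force: 35.0
```

Run:
```python
from meas import *
go(498,334.5,125,0)
```

```text
shift [-0.0008 -0.0006  0.0137] turn -0.0 | pos [498.8 333.9 138.7] rot [-3.141e+00 -1.000e-03 -0.000e+00] gap 43.7 ff 35.0 wf [-0.3 -0.7 -0.7] t 30.6
```

>>> {"fn": "move_arm", "kwargs": {"moves": [[0,0,0.004,0],[0,0,0.008,0],[0,0,0.011,0],[0,0,0.013,0],[0,0,0.014,0],[0,0,0.014,0],[0,0,0.014,0]]}}

```text
clock: 31.3
eef_pos: [498.7, 334.1, 124.5]
eef_rot: [-3.141, -0.001, -0.0]
wrist_force: [-0.4, -0.1, 6.4]
finger_gap: 43.6
finger_force: 35.0
```

>>> {"fn": "move_arm", "kwargs": {"moves": [[0,0,0.001,0],[0,0,0.0015,0],[0,0,0.002,0],[0,0,0.002,0],[0,0,0.002,0]]}}

```text
clock: 31.8
eef_pos: [498.7, 334.1, 122.7]
eef_rot: [-3.141, -0.001, -0.0]
wrist_force: [-1.8, -1.6, 7.8]
finger_gap: 43.6
finger_force: 35.0
```

>>> {"fn": "move_arm", "kwargs": {"moves": [[0,0,0.001,0],[0,0,0.0015,0],[0,0,0.0015,0],[0,0,0.0015,0]]}}

```text
clock: 32.2
eef_pos: [498.8, 334.2, 122.3]
eef_rot: [-3.141, -0.002, -0.0]
wrist_force: [-4.5, -3.3, 16.3]
finger_gap: 43.8
finger_force: 35.0
```

>>> {"fn": "move_arm", "kwargs": {"moves": [[0,0,0,0],[0,0,0,0],[0,0,0,0],[0,0,0,0],[0,0,0,0],[0,0,0,0],[0,0,0,0],[0,0,0,0],[0,0,0,0],[0,0,0,0],[0,0,0,0],[0,0,0,0]]}}

```text
clock: 33.4
eef_pos: [498.8, 334.1, 122.3]
eef_rot: [-3.141, -0.002, -0.0]
wrist_force: [-5.2, -2.9, 16.3]
finger_gap: 43.9
finger_force: 35.0
```

>>> {"fn": "move_arm", "kwargs": {"moves": [[0,0,0,0],[0,0,0,0],[0,0,0,0],[0,0,0,0],[0,0,0,0],[0,0,0,0],[0,0,0,0],[0,0,0,0],[0,0,0,0],[0,0,0,0],[0,0,0,0],[0,0,0,0]]}}

```text
clock: 34.6
eef_pos: [498.8, 334.2, 122.3]
eef_rot: [-3.141, -0.002, -0.0]
wrist_force: [-5.5, -3.1, 16.1]
finger_gap: 43.8
finger_force: 35.0
```

>>> {"fn": "move_arm", "kwargs": {"moves": [[0,0,0,0],[0,0,0,0],[0,0,0,0],[0,0,0,0],[0,0,0,0],[0,0,0,0],[0,0,0,0],[0,0,0,0],[0,0,0,0],[0,0,0,0],[0,0,0,0],[0,0,0,0]]}}

```text
clock: 35.8
eef_pos: [498.8, 334.2, 122.3]
eef_rot: [-3.141, -0.002, -0.0]
wrist_force: [-4.8, -3.4, 16.4]
finger_gap: 43.1
finger_force: 35.0
```

>>> {"fn": "move_arm", "kwargs": {"moves": [[0,0,0,0],[0,0,0,0],[0,0,0,0],[0,0,0,0],[0,0,0,0],[0,0,0,0],[0,0,0,0],[0,0,0,0],[0,0,0,0],[0,0,0,0],[0,0,0,0],[0,0,0,0]]}}

```text
clock: 37.0
eef_pos: [498.8, 334.2, 122.3]
eef_rot: [-3.141, -0.002, -0.0]
wrist_force: [-4.6, -3.9, 16.6]
finger_gap: 43.5
finger_force: 35.0
```

>>> {"fn": "move_arm", "kwargs": {"moves": [[0,0,-0.005,0],[0,0,-0.02,0],[0,0,-0.05,0],[0,0,-0.08,0],[0,0,-0.095,0],[0,0,-0.095,0]]}}

```text
clock: 37.6
eef_pos: [499.0, 334.4, 218.1]
eef_rot: [-3.14, -0.003, -0.0]
wrist_force: [0.0, 0.2, -1.3]
finger_gap: 43.4
finger_force: 35.0
```

>>> {"fn": "move_arm", "kwargs": {"moves": [[0,0.03,0,0],[0,0.07,0,0],[0,0.11,0,0],[0,0.16,0,0],[0,0.21,0,0],[0,0.26,0,0],[0,0.31,0,0],[0,0.36,0,0],[0,0.41,0,0.02],[-0.003,0.46,0,0.05],[-0.006,0.5,0,0.081],[-0.008,0.54,0,0.081]]}}

```text
clock: 38.8
eef_pos: [489.4, -207.7, 214.4]
eef_rot: [-3.141, 0.002, -0.083]
wrist_force: [0.8, -0.2, -0.6]
finger_gap: 43.8
finger_force: 35.0
```

Run:
```python
from meas import *
c,f,w=cam("wrist"); top(w,483,-378,49,40)
go(490.6,-285.5,118,-0.081)
```

```text
n 1213 z 47.1 circ [ 483.5 -376.9] d 36.0 rect [ 483.4 -376.9] [34.9 35.1] mean [ 483.7 -376.6]
shift [0.008  0.0728 0.0962] turn -0.004 | pos [ 489.  -212.2  214.2] rot [ 3.141e+00  2.000e-03 -8.500e-02] gap 43.6 ff 35.0 wf [-1.1 -3.1 -2.6] t 38.9
```

>>> {"fn": "move_arm", "kwargs": {"moves": [[0.004,0.03,0,0],[0.008,0.06,0,-0.003],[0.008,0.072,0,-0.003],[0.008,0.072,0,-0.003],[0.008,0.072,0.03,-0.003],[0.008,0.072,0.06,-0.003],[0.008,0.072,0.09,-0.003],[0.008,0.072,0.096,-0.003],[0.008,0.072,0.096,-0.003],[0.008,0.072,0.096,-0.003]]}}

```text
clock: 39.85
eef_pos: [493.2, -278.3, 121.1]
eef_rot: [3.141, -0.002, -0.078]
wrist_force: [-0.2, 0.2, -1.1]
finger_gap: 43.5
finger_force: 35.0
```

Run:
```python
from meas import *
go(490.6,-285.5,21.5,-0.081)
```

```text
shift [-0.0022  0.0073  0.0996] turn 0.003 | pos [ 493.2 -278.3  121.1] rot [ 3.141e+00 -2.000e-03 -7.800e-02] gap 43.5 ff 35.0 wf [-0.2  0.2 -1.1] t 39.9
```

>>> {"fn": "move_arm", "kwargs": {"moves": [[-0.002,0.007,0,0.003],[-0.002,0.007,0.025,0.003],[-0.002,0.007,0.05,0.003],[-0.002,0.007,0.075,0.003],[-0.002,0.007,0.09,0.003],[-0.002,0.007,0.097,0.003],[-0.002,0.007,0.0996,0.003],[-0.002,0.007,0.0996,0.003],[-0.002,0.007,0.0996,0.003]]}}

```text
clock: 40.75
eef_pos: [490.5, -285.6, 20.9]
eef_rot: [3.141, -0.002, -0.081]
wrist_force: [1.1, -0.2, -1.1]
finger_gap: 43.6
finger_force: 35.0
```

>>> {"fn": "move_arm", "kwargs": {"moves": [[0,0,0.0005,0],[0,0,0.001,0],[0,0,0.001,0],[0,0,0.001,0]]}}

```text
clock: 41.15
eef_pos: [490.5, -285.6, 20.3]
eef_rot: [3.141, -0.001, -0.081]
wrist_force: [-3.4, 2.5, 11.6]
finger_gap: 43.2
finger_force: 35.0
```

Jar2 is on the box floor, so I'll back off slightly to take the load off, then release and rise.

>>> {"fn": "move_arm", "kwargs": {"moves": [[0,0,-0.0007,0],[0,0,-0.0007,0],[0,0,-0.0007,0]]}}

```text
clock: 41.45
eef_pos: [490.3, -285.5, 20.4]
eef_rot: [3.141, -0.001, -0.081]
wrist_force: [-1.6, 0.9, 7.5]
finger_gap: 43.5
finger_force: 35.0
```

>>> {"fn": "move_arm", "kwargs": {"moves": [[0,0,0,0],[0,0,0,0],[0,0,0,0],[0,0,0,0],[0,0,0,0],[0,0,-0.02,0],[0,0,-0.06,0],[0,0,-0.1,0],[0,0,-0.14,0],[0,0,-0.18,0],[0,0,-0.22,0],[0,0,-0.22,0]], "jaw": 0.065}}

```text
clock: 42.65
eef_pos: [491.3, -286.1, 245.2]
eef_rot: [3.137, -0.008, -0.081]
wrist_force: [-0.2, -0.8, 0.4]
finger_gap: 65.1
finger_force: 0.0
```

Run:
```python
from meas import *
c,f,w=cam("wrist"); cv2.imwrite("pics/w10.png",f); top(w,483,-378,49,30); top(w,490.5,-285.6,55,30)
s=w.reshape(-1,3); s=s[np.isfinite(s).all(1)]
t=s[(abs(s[:,2]-75)<4)&(s[:,1]<-190)&(s[:,1]>-470)&(s[:,0]>380)&(s[:,0]<600)]; print("rim",len(t),cv2.minAreaRect(np.ascontiguousarray(t[:,:2].astype(np.float32))))
go(560,20,240,0)
```

```text
n 989 z 47.1 circ [ 483.2 -377.3] d 35.8 rect [ 483.2 -377.1] [34.7 35.2] mean [ 483.6 -377. ]
n 1519 z 53.2 circ [ 489.8 -285.2] d 44.2 rect [ 490.4 -285. ] [43.1 42.9] mean [ 490.4 -285.1]
rim 4560 ((486.88360595703125, -331.9508056640625), (220.93942260742188, 170.54139709472656), 85.76238250732422)
shift [ 0.0444 -0.3103  0.0014] turn -0.081 | pos [ 490.6 -285.7  242. ] rot [ 3.139 -0.004 -0.081] gap 65.3 ff 0.0 wf [-0.2 -0.1 -1.3] t 42.7
```

View pics/w10.png

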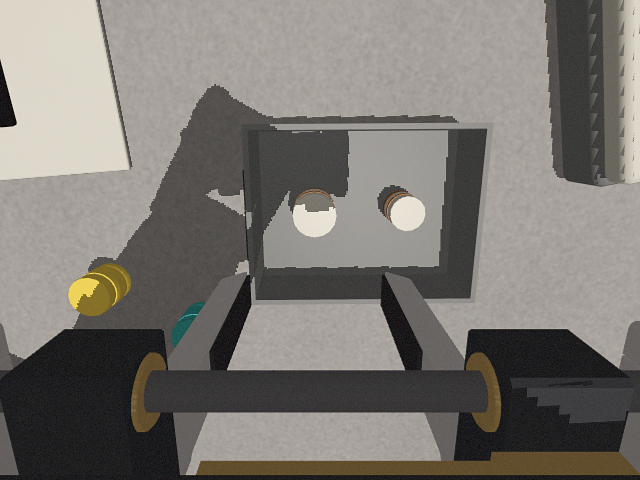

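The wrist view shows both jars standing in the box at (314,212) and (406,213). The rim fit gives the box centre as (486.9, -332.0), 221 x 170.5 mm, with yaw -0.074. Next I'll fetch the lid.

>>> {"fn": "move_arm", "kwargs": {"moves": [[0.005,-0.03,0,0],[0.01,-0.07,0,-0.02],[0.015,-0.12,0,-0.04],[0.02,-0.17,0,-0.06],[0.03,-0.22,0,-0.081],[0.04,-0.27,0,-0.081],[0.044,-0.31,0,-0.081],[0.044,-0.31,0,-0.081],[0.044,-0.31,0,-0.081],[0.044,-0.31,0,-0.081]], "jaw": 0.094}}

```text
clock: 43.7
eef_pos: [558.6, 19.2, 238.8]
eef_rot: [3.141, 0.001, -0.001]
wrist_force: [0.5, -0.1, -0.8]
finger_gap: 94.1
finger_force: 0.0
```

Run:
```python
from meas import *
c,f,w=cam("wrist"); s=w.reshape(-1,3); s=s[np.isfinite(s).all(1)]
for lo,hi in((6,18),(37,55)):
    t=s[(s[:,2]>lo)&(s[:,2]<hi)&(s[:,0]>500)&(abs(s[:,0]-635)<110)&(abs(s[:,1]-20)<130)]; print(len(t),np.median(t[:,2]),cv2.minAreaRect(np.ascontiguousarray(t[:,:2].astype(np.float32))))
go(635.4,19.4,17.5,0)
```

```text
38520 9.273804197110167 ((645.7643432617188, 28.396987915039062), (243.4698486328125, 198.4432830810547), 89.9187240600586)
1762 42.74862912957519 ((690.8716430664062, 59.32626724243164), (198.01622009277344, 69.16899871826172), 40.43372344970703)
shift [ 0.0769 -0.0006  0.2215] turn -0.002 | pos [558.7  18.9 239.1] rot [ 3.141e+00  1.000e-03 -2.000e-03] gap 93.9 ff 0.0 wf [ 0.3 -0.8 -0.1] t 43.8
```

>>> {"fn": "move_arm", "kwargs": {"moves": [[0.03,-0.0005,0.03,-0.001],[0.06,-0.0005,0.06,-0.001],[0.077,-0.0005,0.1,-0.001],[0.077,-0.0005,0.14,-0.001],[0.077,-0.0005,0.18,-0.001],[0.077,-0.0005,0.205,-0.001],[0.077,-0.0005,0.218,-0.001],[0.077,-0.0005,0.221,-0.001],[0.077,-0.0005,0.221,-0.001],[0.077,-0.0005,0.221,-0.001]]}}

```text
clock: 44.75
eef_pos: [636.8, 20.4, 20.2]
eef_rot: [3.142, -0.002, 0.001]
wrist_force: [0.6, -0.2, -0.3]
finger_gap: 93.6
finger_force: 0.0
```

>>> {"fn": "move_arm", "kwargs": {"moves": [[0,0,0,0],[0,0,0,0],[0,0,0,0],[0,0,0,0],[0,0,0,0],[0,0,0,0],[0,0,0,0],[0,0,0,0],[0,0,0,0],[0,0,0,0]], "jaw": 0.0, "squeeze": 40}}

```text
clock: 45.75
eef_pos: [635.9, 20.6, 18.5]
eef_rot: [3.142, 0.0, 0.001]
wrist_force: [-0.5, -0.5, 0.4]
finger_gap: 19.5
finger_force: 40.0
```

>>> {"fn": "move_arm", "kwargs": {"moves": [[0,0,-0.005,0],[0,0,-0.02,0],[0,0,-0.05,0],[0,0,-0.09,0],[0,0,-0.13,0],[0,0,-0.17,0],[0,0,-0.19,0],[0,0,-0.19,0]]}}

```text
clock: 46.55
eef_pos: [636.9, 20.7, 213.0]
eef_rot: [3.141, -0.006, 0.001]
wrist_force: [0.5, -1.3, -2.2]
finger_gap: 19.8
finger_force: 40.0
```

Run:
```python
from meas import *
c,f,w=cam("wrist"); cv2.imwrite("pics/w11.png",f)
s=w.reshape(-1,3); s=s[np.isfinite(s).all(1)]
t=s[(abs(s[:,2]-201)<8)]; print(len(t),cv2.minAreaRect(np.ascontiguousarray(t[:,:2].astype(np.float32))))
go(487.2,-332.4,200,-0.076)
```

```text
97947 ((635.6151733398438, 21.257118225097656), (175.66624450683594, 226.2479705810547), 0.042405176907777786)
shift [-0.1493  0.3529  0.0097] turn 0.077 | pos [636.2  20.7 210.1] rot [ 3.142e+00 -3.000e-03  1.000e-03] gap 20.1 ff 40.0 wf [ 0.3 -0.2 -2.9] t 46.6
```

View pics/w11.png

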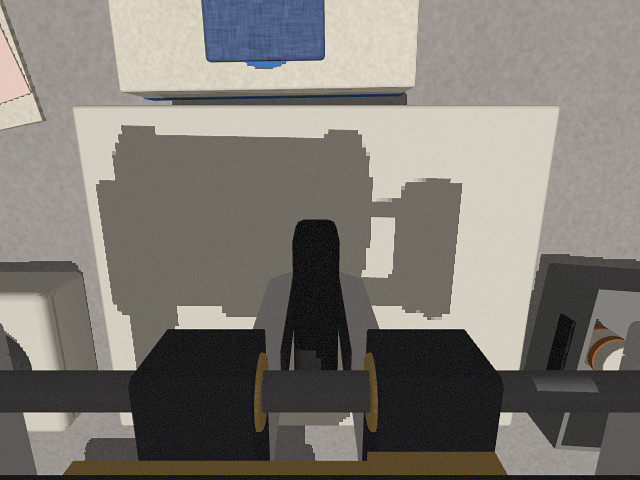

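The wrist view shows the lid held level, with its plate spanning (75-558, 106-425) and the handle at (316,260). It is centred on the TCP within 1 mm and its yaw is about 0. I'll carry it to the box.

>>> {"fn": "move_arm", "kwargs": {"moves": [[-0.02,0.03,0,0],[-0.04,0.07,0,0],[-0.06,0.11,0,0.02],[-0.08,0.15,0,0.04],[-0.1,0.2,0,0.06],[-0.12,0.25,0,0.077],[-0.135,0.29,0,0.077],[-0.145,0.33,0,0.077],[-0.149,0.353,0,0.077],[-0.149,0.353,0,0.077],[-0.149,0.353,0,0.077],[-0.149,0.353,0,0.077]]}}

```text
clock: 47.8
eef_pos: [487.3, -331.4, 207.7]
eef_rot: [-3.141, 0.001, -0.075]
wrist_force: [0.4, 0.5, -2.1]
finger_gap: 19.6
finger_force: 40.0
```

Run:
```python
from meas import *
go(487.5,-332.6,110,-0.076)
```

```text
shift [0.0004 0.0013 0.0977] turn 0.001 | pos [ 487.3 -331.4  207.7] rot [-3.141e+00  1.000e-03 -7.500e-02] gap 19.6 ff 40.0 wf [ 0.4  0.5 -2.1] t 47.8
```

>>> {"fn": "move_arm", "kwargs": {"moves": [[0,0.001,0.03,0.001],[0,0.001,0.06,0.001],[0,0.001,0.08,0.001],[0,0.001,0.093,0.001],[0,0.001,0.098,0.001],[0,0.001,0.098,0.001],[0,0.001,0.098,0.001]]}}

```text
clock: 48.5
eef_pos: [487.6, -333.6, 111.6]
eef_rot: [3.141, -0.001, -0.077]
wrist_force: [-0.5, 0.3, -2.7]
finger_gap: 19.7
finger_force: 40.0
```

Run:
```python
from meas import *
go(487.5,-332.6,89,-0.076)
```

```text
shift [-0.0003 -0.001   0.0226] turn -0.001 | pos [ 487.6 -333.6  111.6] rot [ 3.141e+00 -1.000e-03 -7.700e-02] gap 19.7 ff 40.0 wf [-0.5  0.3 -2.7] t 48.5
```

>>> {"fn": "move_arm", "kwargs": {"moves": [[0,-0.001,0.004,0],[0,-0.001,0.008,0],[0,-0.001,0.012,0],[0,-0.001,0.016,0],[0,-0.001,0.019,0],[0,-0.001,0.021,0],[0,-0.001,0.022,0],[0,-0.001,0.0225,0],[0,-0.001,0.0225,0],[0,-0.001,0.0225,0]]}}

```text
clock: 49.5
eef_pos: [487.3, -332.5, 88.5]
eef_rot: [3.141, -0.0, -0.077]
wrist_force: [-2.9, 2.3, 5.5]
finger_gap: 19.7
finger_force: 40.0
```

Contact at z 88.5 is the expected home height, so I'll release, rise and check.

>>> {"fn": "move_arm", "kwargs": {"moves": [[0,0,0,0],[0,0,0,0],[0,0,0,0],[0,0,0,0],[0,0,0,0],[0,0,0,0],[0,0,-0.03,0],[0,0,-0.07,0],[0,0,-0.11,0],[0,0,-0.15,0],[0,0,-0.19,0],[0,0,-0.22,0]], "jaw": 0.094}}

```text
clock: 50.7
eef_pos: [487.3, -332.5, 310.9]
eef_rot: [3.14, -0.002, -0.077]
wrist_force: [0.1, 0.4, 0.2]
finger_gap: 94.3
finger_force: 0.0
```

>>> {"fn": "move_arm", "kwargs": {"moves": [[-0.03,0,0,0],[-0.06,0,0,0],[-0.07,0,0,0],[-0.07,0,0,0]]}}

```text
clock: 51.1
eef_pos: [416.9, -327.2, 308.6]
eef_rot: [3.141, -0.001, -0.078]
wrist_force: [-0.4, 0.1, -0.3]
finger_gap: 94.0
finger_force: 0.0
```

Run:
```python
from meas import *
c,f,w=cam("wrist"); cv2.imwrite("pics/w12.png",f)
s=w.reshape(-1,3); s=s[np.isfinite(s).all(1)]
t=s[(abs(s[:,2]-81)<5)&(s[:,1]<-190)&(s[:,1]>-470)&(s[:,0]<600)]; print(len(t),np.percentile(t[:,2],[2,50,98]),cv2.minAreaRect(np.ascontiguousarray(t[:,:2].astype(np.float32))))
A=np.c_[t[:,:2]-t[:,:2].mean(0),np.ones(len(t))]; print("tilt",np.linalg.lstsq(A,t[:,2],rcond=None)[0])
c,f,w=cam("scene"); cv2.imwrite("pics/scene12.png",f)
```

```text
37400 [77.58635172 79.27157095 80.92185753] ((486.3818054199219, -331.9769287109375), (226.439453125, 175.7522430419922), 85.50111389160156)
tilt [2.95253499e-04 5.20455189e-04 7.92652512e+01]
```

View pics/scene12.png

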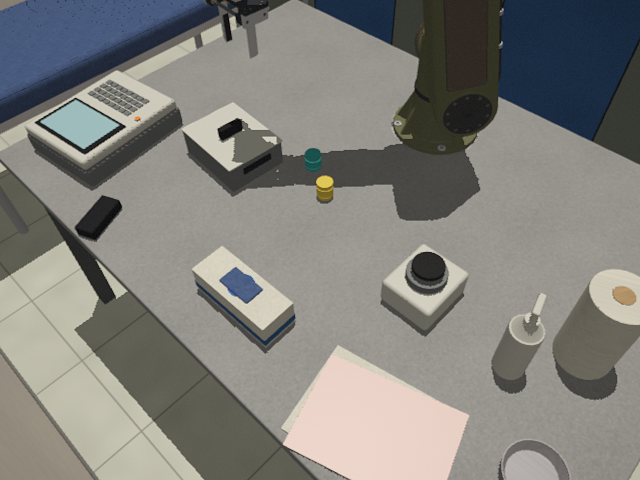

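The final view shows the lid flat on the box at (232,145), turquoise (313,160) and yellow (325,188) where they started, and no amber jars left on the table. The plate height of 79.3 mm matches the start, with no tilt, so I'm handing in.

```bash
python3 -c "
from cell import manip
print(manip.sign_off())"
```

```text
the job is handed in; nothing more can be done
None
```

Handed in at about 51 s: jar1 then jar2, the only two sample jars on the table, were each held down on the mixer pad for about 5 s and stood upright in the box, and the lid is back fully home with nothing else moved.

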